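# Seat the green lid rest in the free slot of the drying rack

## Task

Take the green silicone lid rest from the steel leaning stand and put it in the free slot of the grey drying tray: set its lower edge down into the slot's flared mouth while it is still leaning, then straighten it upright and lower it fully home, about centred along the slot, and let go. Leave the cork pot stand and the dark wooden board where they are.

Things in the scene. Friction and masses are not known exactly. Their poses are not given: they have to be found in the camera images.
- lid_rest: Green stiff-silicone plate, 10 mm thick (own x), 100 wide (y), 120 high (z), 0.1-0.22 kg. Origin: centre of its lower edge, z up along the plate. Starts leaning 25 deg from upright, top towards the robot, -x face on the back panel of a steel stand; the panel ends at z = 58 mm; above it both faces are free to pinch. Left or right of the cork stand, centres 160 mm apart.
- slot (a point): Floor centre of the free slot, in one of two equal fixed grey blocks in the grey drying tray (the other holds the board). x across the slot, y along it, z up. Slot 110 mm long, ends open; floor about 11 mm above the counter. 14 mm wide from the floor to z = 30 mm, then its sides flare evenly to 50 mm wide at the mouth, z = 54 mm.
- cork_stand: Cork-brown pot stand of the same size and shape as the green lid rest (10 x 100 x 120 mm, same origin and axes), leaning beside it on the same stand. A bystander: leave it.
- board: Small dark wooden board, 11 x 100 x 80 mm (x, y, z), standing upright in the other slot block, 160 mm from the free slot. Origin: centre of its lower edge, z up. A bystander: leave it.
Not all that is in view belongs to the job. What is shaped like the lid_rest but red or white is not meant.

How it is judged:
On the way:
1. the lower edge of the green lid rest is down in the flared mouth of the free slot while the rest still leans (10 degrees or more) (z of lid_rest in the frame of slot between 0.01 and 0.048 m and x of lid_rest in the frame of slot between -0.02 and 0.02 m and y of lid_rest in the frame of slot between -0.03 and 0.03 m and angle between lid_rest's own z axis and vertical between 0.17 and 0.8 rad), for 0.1 s.
At the end, for the whole second after the job is handed in: The green lid rest stands in the free slot, at rest and released: lower edge within 8 mm of the slot floor, within 10 mm across and 20 mm along of its centre, upright and in line with the slot within 15 degrees. The cork pot stand and the wooden board are within 30 mm of where they began (z of lid_rest in the frame of slot below 0.008 m and x of lid_rest in the frame of slot between -0.01 and 0.01 m and y of lid_rest in the frame of slot between -0.02 and 0.02 m and angle between lid_rest's own z axis and vertical below 0.26 rad and angle between the y axis of lid_rest and the y axis of slot, either way round below 0.26 rad and linear speed of lid_rest below 0.02 m/s and distance of each of cork_stand, board from where it was at the start of the episode below 0.03 m); the robot touches nothing.
It fails at once if the cork pot stand is moved more than 30 mm (distance of cork_stand from where it was at the start of the episode above 0.03 m).
It fails at once if the wooden board is moved more than 30 mm (distance of board from where it was at the start of the episode above 0.03 m).
It also fails if it takes over 48 s, if anything falls off the work surface, if the arm or the gripper's body presses on something with over 40 N, if the wrist force passes 120 N, or if a joint passes its speed limit or range.

## Robot

A 6-joint arm with a two-finger parallel gripper is mounted at the origin on the work surface. World frame = base frame: x ahead of the robot, y to its left, z up, the work surface at z = 0. Lengths are in m, angles in rad, forces in N, time in s.
With the tool pointing down it reaches from about 0.425 to 0.95 m from the base axis. Payload 14.7 kg.
Tool frame: the origin (TCP) lies at the centre of the arm's flange, where the gripper is bolted on; the fingertips stand 173 mm ahead of it and the grasp point (between the pads) lies 155 mm ahead of it (r.tip_extent is the distance from the TCP to the fingertips, in m); z points along the fingers, y is the line along which they close (so a half turn about z gives the same grasp; the last joint's range is limited). The gripper opens to 85 mm and grips with 20 to 120 N. Pads are 22 mm wide; open, the fingers measure 114 mm over their backs; the gripper's body (76 mm by 85 mm) begins 54 mm behind the grasp point. The pads swing forward as they close: fully open they stand 13 mm farther back than shut.
Start: joints at [-1.38, 0.48, 1.596, -0, 1.065, -0.047], TCP at [0.153, -0.632, 0.405] pointing down, gripper open.
Joint ranges: [-2.75, 2.75], [-0.82, 2.05], [0.23, 2.67], [-1.56, 4.7], [0.09, 2.69], [-2.92, 2.92]. Speed limits (rad/s): [1.89, 1.89, 2.39, 3.01, 3.01, 3.01].

## Interface

Orientations are given as a rotation vector (axis times angle).
In Python, from station import r gives the robot as it stands.
- The arm moves only by the shell command python3 -m pendant 'ROWS'. ROWS is JSON, a list of rows, each a list of 3 entries, a list of its own where there are three numbers: the turn, a rotation vector about the tool's x, y, z in rad, then the shift along the tool's x, y, z in mm, then the closure in counts, from 0 (fully open) to 255 (shut). A call has 1 to 12 rows; each row shifts and turns the commanded pose from where the row before left it, along the tool's axes as they then stand; what a row does not reach is not made up. A row lasts 1/12 s, in which the tool goes at most 41.7 mm and 7.16 degrees, less where a joint would pass 70% of its speed; a pose out of reach is approached as far as the arm can. A call is refused whole if a number of a shift passes 41.7 or a number of a turn 0.125, either way. A call with a gripper value outside its range is refused whole. The fingers move at their own pace and stop on an object; the grip force is fixed at half the most. Time passes only in rows, so rows that do not move let the fingers close. It gives the time, the measured TCP pose, the force, the opening and the grip force at its end, in the units of the state.
- r.get_obs(): the state, without advancing time (a new reading comes with each control period).
- r.snapshot(name): name is "scene" or "top" or "wrist"; returns a dict with "frame" (480x640x3 uint8, blue, green, red), "vertical_fov" (degrees; the focal length in pixels is half the picture's height over the tangent of half this angle, whatever the lens; pixels are square), "cx", "cy" (the principal point, pixels), "extrinsics" (4x4, takes a point from camera to world coordinates). Camera axes: x right, y up, looking along -z (the intrinsics and any distortion apply to the point x, -y, -z); pixel columns grow to the right and rows downward; lengths in m; the calibration is good to about 2 mm. A picture is of the moment at which its call begins. There is no depth.
- r.sign_off(): hands the job in; it is judged then, once.
The state is a dict: "clock": time; "qpos": joint angles; "joint_velocities": joint speeds; "joint_torque": joint torques, N m; "ee_pos": TCP position; "tool_rot": TCP orientation; "wrist_force": force on the tool from outside, world axes, zero at the start; "moment": the same for the moment, N m; "finger_gap": finger opening in m; "grasp_force": force on a finger pad.
Only numpy, scipy, OpenCV 4.12 (cv2) and the standard library are available. Lean on these libraries where they do the work, as an engineer would, in place of code of your own. Each camera call takes 0.05 s, during which the arm holds its last target. There are 200 camera calls.

## Working session

There is one attempt and no reset: what is moved stays moved. The work goes in short steps, Python scripts to look and compute and a shell command to move; the robot and the scene stay as the last step left them, time stands still between calls to the robot, and variables do not carry over. Pictures are saved under pics/ and viewed, at most 10 in all, crops included, and the job is handed in when it is done.

```bash
mkdir -p pics; ls
python3 - <<'E'
from station import r
import cv2,pickle
o=r.get_obs();print(o)
d={}
for n in("scene","top"):
    s=r.snapshot(n);d[n]=s;cv2.imwrite(f"pics/{n}0.png",s["frame"]);print(n,s["vertical_fov"],s["cx"],s["cy"],s["extrinsics"],[k for k in s])
pickle.dump(d,open("snap0.pkl","wb"))
E
```

```text
pics
{'clock': 0.0, 'qpos': array([-1.37956515e+00,  4.80835009e-01,  1.59685206e+00, -3.97594425e-06,
        1.06511556e+00, -4.66335588e-02]), 'joint_velocities': array([-0.00146158, -0.0004292 ,  0.00105631,  0.00092668,  0.0004727 ,
        0.00125254]), 'joint_torque': array([ 1.34143465e-03, -9.50639248e+01, -4.30183232e+01, -4.00237855e-05,
        1.24374696e-02, -2.58597555e-05]), 'ee_pos': array([ 0.15311926, -0.63150494,  0.40407834]), 'tool_rot': array([-3.11820166e+00, -3.72616670e-01,  1.42686538e-04]), 'wrist_force': array([-0.39088177, -0.0725295 , -0.13312606]), 'moment': array([ 0.03488946,  0.01846264, -0.03806646]), 'grasp_force': 0.0, 'finger_gap': 0.08518250041310332}
scene 44.83283690619933 317.0540674864977 237.70511975401442 [[-0.70324687 -0.58667676  0.40156471  1.04419826]
 [ 0.71072366 -0.56602568  0.41771618  0.50946099]
 [-0.01776844  0.57915914  0.81502084  1.25062693]
 [ 0.          0.          0.          1.        ]] ['frame', 'vertical_fov', 'cx', 'cy', 'extrinsics']
top 46.726722454575174 319.41131286338583 237.9517979289166 [[ 0.02139398  0.99285217 -0.11741748  0.2714302 ]
 [-0.99969091  0.01975657 -0.01509158 -0.10664639]
 [-0.01266395  0.11770406  0.99296796  1.66831429]
 [ 0.          0.          0.          1.        ]] ['frame', 'vertical_fov', 'cx', 'cy', 'extrinsics']
```

View pics/scene0.png

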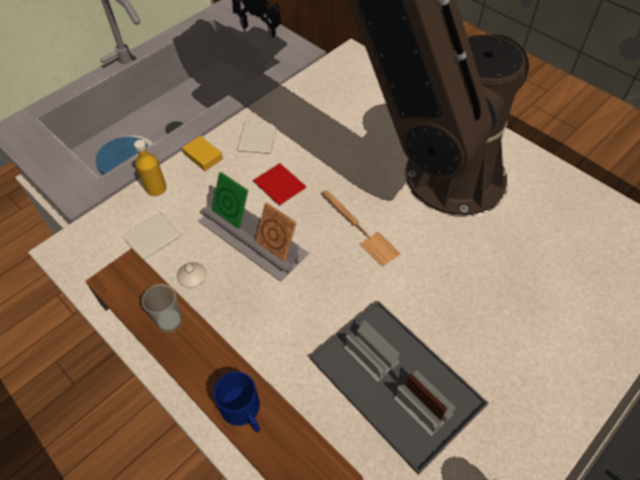

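View pics/top0.png

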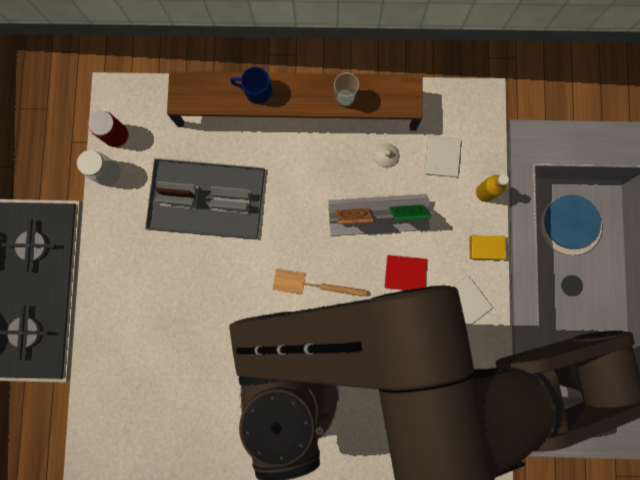

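Candidates: the green plate leaning on the stand at top (410,212) / scene (229,200), the cork one at top (353,216), a flat red square at top (406,273), and flat white squares at top (443,157) and (470,300). Only the green one leaning on the stand fits the description. The free slot is at top (230,198), and the board's slot is at (177,190). I'll confirm this in an enlarged crop.

Run:
```python
import cv2,pickle,numpy as np
d=pickle.load(open("snap0.pkl","rb"))
def crop(n,x,y,w=100,h=75):
    c=cv2.resize(d[n]["frame"][y:y+h,x:x+w],(400,300),interpolation=cv2.INTER_CUBIC)
    for k in range(0,w,20):cv2.putText(c,str(x+k),(k*4,8),0,.3,(255,0,255));cv2.line(c,(k*4,8),(k*4,14),(255,0,255))
    for k in range(0,h,20):cv2.putText(c,str(y+k),(0,k*4+4),0,.3,(255,0,255));cv2.line(c,(22,k*4),(28,k*4),(255,0,255))
    return c
im=np.vstack([np.hstack([crop("top",340,175),crop("top",165,155)]),np.hstack([crop("scene",195,170),crop("scene",325,305)])])
cv2.imwrite("pics/crops.png",im)
```

```text
(no output)
```

View pics/crops.png

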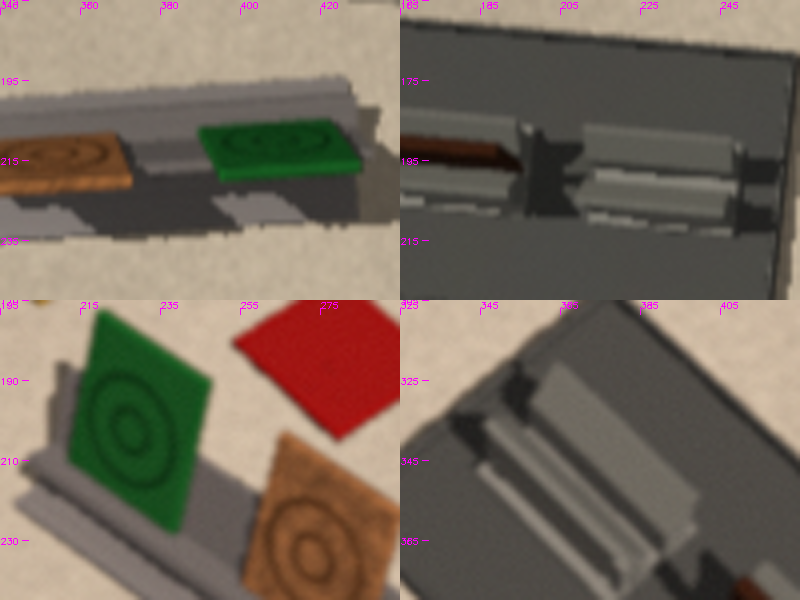

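The crops confirm the green plate and the empty slot block. Next I'll triangulate the plate's top corners and fit the slot mouth.

```bash
cat > h.py <<'E'
import numpy as np,pickle,cv2
from scipy.optimize import least_squares
from scipy.spatial.transform import Rotation as R
def proj(s,P):
    E=s["extrinsics"];p=(np.atleast_2d(P)-E[:3,3])@E[:3,:3];f=240/np.tan(np.radians(s["vertical_fov"])/2)
    return np.c_[s["cx"]-f*p[:,0]/p[:,2],s["cy"]+f*p[:,1]/p[:,2]]
def ray(s,u,v):
    E=s["extrinsics"];f=240/np.tan(np.radians(s["vertical_fov"])/2)
    return E[:3,3],E[:3,:3]@np.array([(u-s["cx"])/f,-(v-s["cy"])/f,-1])
def onz(s,u,v,z):
    c,d=ray(s,u,v);return c+d*(z-c[2])/d[2]
def tri(obs):
    return least_squares(lambda P:np.concatenate([(proj(s,P)[0]-uv) for s,uv in obs]),[.6,0,.1])
def platepose(p):  # x,y,z,yaw,lean -> Rot,origin
    return R.from_euler("ZY",[p[3],-p[4]]).as_matrix(),np.array(p[:3])
E
python3 - <<'E'
from h import *
d=pickle.load(open("snap0.pkl","rb"));S,T=d["scene"],d["top"]
for a,b in(((220,172.5),(430.2,215)),((247.75,190),(394.7,216.5))):
    q=tri([(S,a),(T,b)]);print(q.x.round(4),q.fun.round(2))
L=np.array
pts=[(L([.005,-.05,.12]),S,(220,172.5)),(L([.005,.05,.12]),S,(247.75,190)),(L([.005,-.05,.12]),T,(430.2,215)),(L([.005,.05,.12]),T,(394.7,216.5)),(L([-.005,.05,.12]),T,(395,220)),(L([-.005,-.05,.12]),T,(430,218)),]
def res(p):
    M,o=platepose(list(p)+[np.radians(25)]);return np.concatenate([proj(s,M@l+o)[0]-uv for l,s,uv in pts])
q=least_squares(res,[.6,-.3,.01,0]);print(q.x.round(4),q.fun.round(1))
np.save("green.npy",q.x)
# tray: corners at z~.002..., slot mouth z=.065
for n,s,c in(("T",T,[(585,123),(735,137),(595,172),(737,187)]),("S",S,[(555,365),(700,490),(487,415),(660,555)])):
    for u,v in c:
        if n=="T":uv=(165+(u-400)/4,155+v/4)
        else:uv=(325+(u-400)/4,305+(v-300)/4)
        print(n,uv,onz(s,*uv,.065).round(4))
E
```

```text
[ 0.5219 -0.3892  0.1331] [-0.77 -0.1  -0.61  0.59]
[ 0.5144 -0.2892  0.1394] [-0.93 -0.11 -0.77  0.72]
[ 0.5648 -0.3359  0.0256  0.0822] [-1.4 -0.8 -1.1  0.6 -0.3  0.  -0.7  0.8 -0.9  0.7 -0.1  0.5]
T (211.25, 185.75) [0.6095 0.2397 0.065 ]
T (248.75, 189.25) [0.6011 0.1286 0.065 ]
T (213.75, 198.0) [0.573  0.2307 0.065 ]
T (249.25, 201.75) [0.5638 0.1258 0.065 ]
S (363.75, 321.25) [0.5516 0.1412 0.065 ]
S (400.0, 352.5) [0.553 0.249 0.065]
S (346.75, 333.75) [0.6012 0.1349 0.065 ]
S (390.0, 368.75) [0.5968 0.2579 0.065 ]
```

```bash
cat >> h.py <<'E'
from station import r
def toolR(yaw,lean): # plate yaw/lean -> tool: z=-plate z, y=+plate x
    M=R.from_euler("ZY",[yaw,-lean]).as_matrix();return np.c_[M[:,1],M[:,0],-M[:,2]]
def plan(Rt,tcp,N):
    o=r.get_obs();R0=R.from_rotvec(o["tool_rot"]);w=(R0.inv()*R.from_matrix(Rt)).as_rotvec()/N
    D=(np.array(tcp)-o["ee_pos"])/N*1000;print("turn/row",w.round(3),"dist",np.linalg.norm(D*N).round(1))
    for k in range(N):
        print((R0*R.from_rotvec(w*k)).inv().apply(D).round(1).tolist())
def tcp_for(p,zg,back=0): # p: x,y,z,yaw,lean ; grasp height on plate
    M,o=platepose(p);return o+M@np.array([0,0,zg+.155+back])
E
python3 - <<'E'
from h import *
p=list(np.load("green.npy"))+[np.radians(25)]
t=tcp_for(p,.095,.09);print(t);plan(toolR(p[3],p[4]),t,18)
E
```

```text
[ 0.42164373 -0.34773265  0.33374151]
turn/row [-0.02   0.017 -0.077] dist 397.0
[18.2, -11.8, 3.9]
[19.0, -10.4, 4.0]
[19.7, -9.0, 4.2]
[20.3, -7.6, 4.3]
[20.7, -6.1, 4.5]
[21.0, -4.6, 4.8]
[21.3, -3.0, 5.1]
[21.3, -1.5, 5.4]
[21.3, 0.1, 5.7]
[21.1, 1.6, 6.1]
[20.8, 3.1, 6.5]
[20.4, 4.5, 7.0]
[19.9, 6.0, 7.4]
[19.3, 7.3, 7.9]
[18.5, 8.6, 8.4]
[17.6, 9.8, 8.9]
[16.7, 11.0, 9.4]
[15.6, 12.0, 9.9]
```

```bash
python3 -m pendant '[[[-0.02,0.017,-0.077],[18,-12,4],0],[[-0.02,0.017,-0.077],[19,-10,4],0],[[-0.02,0.017,-0.077],[20,-9,4],0],[[-0.02,0.017,-0.077],[20,-8,4],0],[[-0.02,0.017,-0.077],[21,-6,4],0],[[-0.02,0.017,-0.077],[21,-5,5],0],[[-0.02,0.017,-0.077],[21,-3,5],0],[[-0.02,0.017,-0.077],[21,-2,5],0],[[-0.02,0.017,-0.077],[21,0,6],0],[[-0.02,0.017,-0.077],[21,2,6],0],[[-0.02,0.017,-0.077],[21,3,6],0],[[-0.02,0.017,-0.077],[20,5,7],0]]'
python3 -m pendant '[[[-0.02,0.017,-0.077],[20,6,7],0],[[-0.02,0.017,-0.077],[19,7,8],0],[[-0.02,0.017,-0.077],[18,9,8],0],[[-0.02,0.017,-0.077],[18,10,9],0],[[-0.02,0.017,-0.077],[17,11,9],0],[[-0.02,0.017,-0.077],[16,12,10],0],[[0,0,0],[0,0,0],0],[[0,0,0],[0,0,0],0]]'
python3 - <<'E'
from h import *
s=r.snapshot("wrist");pickle.dump(s,open("w1.pkl","wb"));im=s["frame"].copy();print(s["vertical_fov"],s["cx"],s["cy"],s["extrinsics"].round(3))
cv2.imwrite("pics/w1.png",im)
p=list(np.load("green.npy"))+[np.radians(25)];M,o=platepose(p)
for l in([.005,-.05,.12],[.005,.05,.12],[-.005,-.05,.12],[-.005,.05,.12]):print(l,proj(s,M@np.array(l)+o).round(1))
plan(toolR(p[3],p[4]),tcp_for(p,.095,.09),1)
E
```

```text
clock: 1.1
ee_pos: [0.3319, -0.4422, 0.3588]
tool_rot: [2.429, 1.614, 0.328]
wrist_force: [0.5, -0.5, -0.1]
finger_gap: 0.0855
grasp_force: 0.0
clock: 1.77
ee_pos: [0.4216, -0.3479, 0.3358]
tool_rot: [1.91, 2.064, 0.456]
wrist_force: [1.0, -0.2, 0.8]
finger_gap: 0.0853
grasp_force: 0.0
70.52384096685785 319.6354137209764 234.13972606473595 [[ 0.905  0.065 -0.421  0.429]
 [ 0.069  0.953  0.294 -0.263]
 [ 0.421 -0.295  0.858  0.308]
 [ 0.     0.     0.     1.   ]]
[0.005, -0.05, 0.12] [[326.4 331.1]]
[0.005, 0.05, 0.12] [[326.5 179.8]]
[-0.005, -0.05, 0.12] [[311.2 331.2]]
[-0.005, 0.05, 0.12] [[308.7 179.9]]
turn/row [-0.002  0.002 -0.005] dist 2.5
[0.8, -0.6, 2.3]
```

View pics/w1.png

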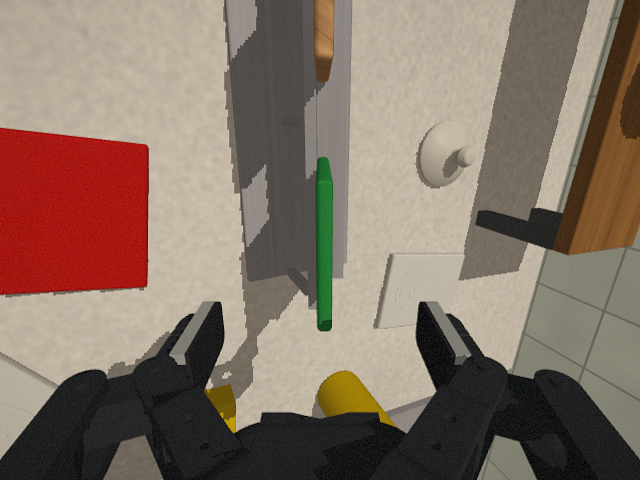

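Wrist view: the green plate's top edge runs from (325,330) to (325,182), between the fingers. The fit predicted column 318, so there is an offset of about 5 mm. I'll refit with this view included.

Run:
```python
from h import *
d=pickle.load(open("snap0.pkl","rb"));S,T=d["scene"],d["top"];W=pickle.load(open("w1.pkl","rb"))
L=np.array
pts=[(L([.005,-.05,.12]),S,(220,172.5),1),(L([.005,.05,.12]),S,(247.75,190),1),(L([.005,-.05,.12]),T,(430.2,215),1),(L([.005,.05,.12]),T,(394.7,216.5),1),
(L([.005,-.05,.12]),W,(332.5,329),1),(L([-.005,-.05,.12]),W,(317.5,329),1),(L([.005,.05,.12]),W,(332,182),1),(L([-.005,.05,.12]),W,(317.5,182),1)]
def res(p):
    M,o=platepose(list(p)+[np.radians(25)]);return np.concatenate([w*(proj(s,M@l+o)[0]-uv) for l,s,uv,w in pts])
q=least_squares(res,[.6,-.3,.01,0]);print(q.x.round(4),q.fun.round(1))
np.save("green2.npy",q.x);p=list(q.x)+[np.radians(25)]
plan(toolR(p[3],p[4]),tcp_for(p,.095),1);o=r.get_obs();print(o["ee_pos"])
```

```text
[ 0.5696 -0.3365  0.0247  0.0847] [-3.   0.3 -2.6  1.7 -0.1 -1.6 -0.4 -0.8 -0.2  1.  -0.2  1.1  1.  -1.1
 -2.  -1. ]
turn/row [-0.002  0.003 -0.008] dist 95.1
[-0.2, 3.4, 95.1]
[ 0.42130783 -0.34860282  0.33609391]
```

```bash
python3 -m pendant '[[[-0.002,0.003,-0.008],[0,4,5],0],[[0,0,0],[0,0,20],0],[[0,0,0],[0,0,20],0],[[0,0,0],[0,0,20],0],[[0,0,0],[0,0,20],0],[[0,0,0],[0,0,10],0],[[0,0,0],[0,0,0],0]]'
python3 -m pendant '[[[0,0,0],[0,0,0],255],[[0,0,0],[0,0,0],255],[[0,0,0],[0,0,0],255],[[0,0,0],[0,0,0],255],[[0,0,0],[0,0,0],255],[[0,0,0],[0,0,0],255],[[0,0,0],[0,0,0],255],[[0,0,0],[0,0,0],255]]'
```

```text
clock: 2.4
ee_pos: [0.4651, -0.3452, 0.2498]
tool_rot: [1.903, 2.07, 0.459]
wrist_force: [-0.8, 0.3, 0.0]
finger_gap: 0.0856
grasp_force: 0.0
clock: 3.07
ee_pos: [0.4647, -0.3452, 0.2523]
tool_rot: [1.9, 2.069, 0.458]
wrist_force: [-7.7, -1.2, 7.2]
finger_gap: 0.0095
grasp_force: 58.4
```

```bash
python3 -m pendant '[[[0,0,0],[0,0,-8],255],[[0,0,0],[0,0,-14],255],[[0,0,0],[0,0,-18],255],[[0,0,0],[0,0,-20],255],[[0,0,0],[0,0,-20],255],[[0,0,0],[0,0,-20],255],[[0,0,0],[0,0,-20],255],[[0,0,0],[0,0,-20],255],[[0,0,0],[0,0,-10],255],[[0,0,0],[0,0,0],255]]'
python3 - <<'E'
from h import *
plan(toolR(0.0,np.radians(25)),[.474,.06,.40],16)
E
```

```text
clock: 3.9
ee_pos: [0.4013, -0.3508, 0.3899]
tool_rot: [1.898, 2.068, 0.457]
wrist_force: [1.4, -0.0, -0.9]
finger_gap: 0.009
grasp_force: 58.4
turn/row [ 0.    -0.002  0.005] dist 417.3
[25.2, 6.4, 2.2]
[25.2, 6.2, 2.1]
[25.3, 6.1, 2.1]
[25.3, 6.0, 2.0]
[25.3, 5.9, 2.0]
[25.4, 5.8, 1.9]
[25.4, 5.6, 1.9]
[25.4, 5.5, 1.8]
[25.5, 5.4, 1.8]
[25.5, 5.3, 1.7]
[25.5, 5.1, 1.7]
[25.5, 5.0, 1.6]
[25.6, 4.9, 1.6]
[25.6, 4.8, 1.5]
[25.6, 4.6, 1.5]
[25.6, 4.5, 1.4]
```

```bash
python3 -m pendant '[[[0,-0.002,0.005],[25,6,2],255],[[0,-0.002,0.005],[25,6,2],255],[[0,-0.002,0.005],[25,6,2],255],[[0,-0.002,0.005],[25,6,2],255],[[0,-0.002,0.005],[25,6,2],255],[[0,-0.002,0.005],[25,6,2],255],[[0,-0.002,0.005],[25,6,2],255],[[0,-0.002,0.005],[25,6,2],255],[[0,-0.002,0.005],[26,5,2],255],[[0,-0.002,0.005],[26,5,2],255],[[0,-0.002,0.005],[26,5,2],255],[[0,-0.002,0.005],[26,5,1],255]]'
python3 -m pendant '[[[0,-0.002,0.005],[26,5,1],255],[[0,-0.002,0.005],[26,5,1],255],[[0,-0.002,0.005],[26,5,1],255],[[0,-0.002,0.005],[26,5,1],255],[[0,0,0],[0,0,0],255],[[0,0,0],[0,0,0],255]]'
python3 - <<'E'
from h import *
s=r.snapshot("wrist");pickle.dump(s,open("w2.pkl","wb"));cv2.imwrite("pics/w2.png",s["frame"])
for n in("scene","top"):
    pickle.dump(r.snapshot(n),open(n+"2.pkl","wb"))
E
```

```text
clock: 4.9
ee_pos: [0.456, -0.0412, 0.3951]
tool_rot: [1.963, 2.003, 0.447]
wrist_force: [0.3, -0.4, -1.4]
finger_gap: 0.0094
grasp_force: 58.3
clock: 5.4
ee_pos: [0.4745, 0.063, 0.4003]
tool_rot: [1.98, 1.984, 0.443]
wrist_force: [0.1, -1.0, -1.1]
finger_gap: 0.0095
grasp_force: 58.3
```

View pics/w2.png

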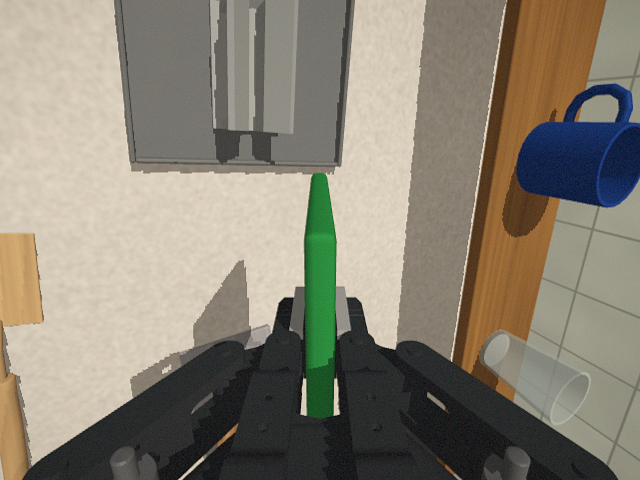

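```bash
python3 - <<'E'
from h import *
s=pickle.load(open("w2.pkl","rb"))
for uv in((213,130),(293,133),(230,130),(268,133),(297,0),(209,0)):print(uv,onz(s,*uv,.065).round(4),onz(s,*uv,.011).round(4))
E
python3 -m pendant '[[[0,0,0],[24,0,0],255],[[0,0,0],[24,0,0],255],[[0,0,0],[24,0,0],255],[[0,0,0],[0,0,0],255],[[0,0,0],[0,0,0],255]]'
python3 - <<'E'
from h import *
s=r.snapshot("wrist");pickle.dump(s,open("w3.pkl","wb"))
c=cv2.resize(s["frame"][0:220,140:433],(800,600),interpolation=cv2.INTER_CUBIC);k=800/293
for x in range(140,433,20):cv2.putText(c,str(x),(int((x-140)*k),10),0,.35,(255,0,255))
for y in range(20,220,20):cv2.putText(c,str(y),(0,int(y*k)+4),0,.35,(255,0,255))
cv2.imwrite("pics/w3.png",c)
E
```

```text
(213, 130) [0.5324 0.1382 0.065 ] [0.5402 0.1367 0.011 ]
(293, 133) [0.6038 0.1346 0.065 ] [0.6241 0.1324 0.011 ]
(230, 130) [0.5465 0.1381 0.065 ] [0.5568 0.1365 0.011 ]
(268, 133) [0.5799 0.135  0.065 ] [0.5961 0.1329 0.011 ]
(297, 0) [0.6103 0.2407 0.065 ] [0.6318 0.2571 0.011 ]
(209, 0) [0.5388 0.2322 0.065 ] [0.5477 0.2471 0.011 ]
clock: 5.97
ee_pos: [0.4745, 0.1334, 0.4011]
tool_rot: [1.982, 1.981, 0.443]
wrist_force: [0.1, -0.6, -0.7]
finger_gap: 0.0094
grasp_force: 58.3
```

View pics/w3.png

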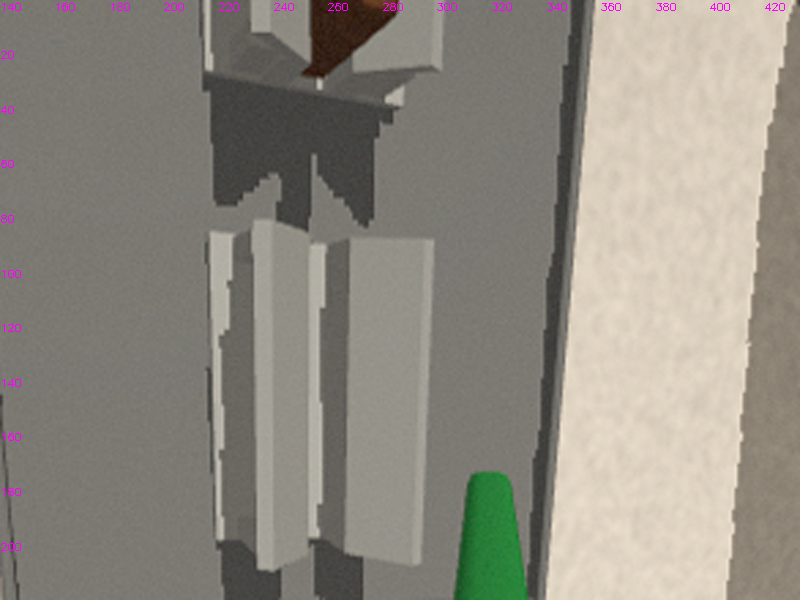

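The view shows the free slot clearly: rims at crop columns 272 and 427, flare bottoms at 310 and 348, and ends at rows about 225–570. I'll fit the slot pose to these points.

Run:
```python
from h import *
s=pickle.load(open("w3.pkl","rb"))
pts=[((-.025,.055,.054),(272,222)),((-.025,-.055,.054),(274,570)),((.025,.055,.054),(429,239)),((.025,-.055,.054),(416,564)),((-.007,.055,.03),(310,231)),((-.007,-.055,.03),(308,558)),((.007,.055,.03),(349,240)),((.007,-.055,.03),(345,553))]
def res(p):
    M=R.from_euler("z",p[2]).as_matrix()
    return np.concatenate([proj(s,M@np.array(l)+[p[0],p[1],.011+p[3]])[0]-[140+u/2.7304,v/2.727] for l,(u,v) in pts])
for fix in(1,0):
    f=(lambda q:res([*q,0])) if fix else res
    q=least_squares(f,[.58,.187,0]+([] if fix else [0]));print(q.x.round(4),q.fun.round(1))
    if fix:np.save("slot.npy",q.x)
# held plate top corners with wrist: predicted grasp model
```

```text
[ 0.5797  0.1905 -0.0714] [ 0.2 -0.5  0.4  0.5 -1.3 -0.1 -1.1  0.7  0.2  1.   0.5 -1.2  0.7 -0.6
  0.3  0.1]
[ 0.5796  0.1905 -0.0714  0.0006] [ 0.2 -0.6  0.3  0.7 -1.2 -0.2 -1.   0.8  0.2  0.9  0.4 -1.1  0.7 -0.7
  0.3  0.3]
```

```bash
cat >> h.py <<'E'
def held(s,o,pts,lean=True):
    Rt=R.from_rotvec(o["tool_rot"]).as_matrix()
    def res(q): # q: offset tool x, tool y, L (TCP->lower edge), small lean about tool x
        Rp=Rt@R.from_rotvec([q[3],0,0]).as_matrix()
        return np.append(np.concatenate([proj(s,o["ee_pos"]+Rp@np.array([q[0]+l[1],q[1]+l[0],q[2]-l[2]]))[0]-uv for l,uv in pts]),q[3]*100)
    return least_squares(res,[0,0,.25,0])
E
python3 - <<'E'
from h import *
s=pickle.load(open("w3.pkl","rb"));o=r.get_obs();im=s["frame"].astype(int)
m=((im[...,1]>1.6*im[...,2])&(im[...,1]>1.6*im[...,0])&(im[...,1]>40))
rows=np.where(m.any(1))[0];print(rows[0],rows[-1])
for y in(172,174,176,178,200,225,232,234,236,238,240,245,260):
    x=np.where(m[y,280:360])[0]+280;print(y,(x.min(),x.max(),im[y,320]) if len(x) else None)
pts=[((.005,.05,.12),(335.5,236)),((-.005,.05,.12),(305,236)),((.005,.05,0),(326.5,174)),((-.005,.05,0),(313.5,174))]
q=held(s,o,pts);print(q.x.round(4),q.fun.round(1))
E
```

```text
173 418
172 None
174 (np.int64(313), np.int64(325), array([ 50, 123,  30]))
176 (np.int64(312), np.int64(326), array([ 58, 125,  40]))
178 (np.int64(311), np.int64(326), array([ 57, 126,  38]))
200 (np.int64(309), np.int64(329), array([ 60, 129,  44]))
225 (np.int64(306), np.int64(333), array([ 59, 126,  38]))
232 (np.int64(306), np.int64(334), array([ 61, 137,  47]))
234 (np.int64(305), np.int64(334), array([ 65, 146,  48]))
236 (np.int64(305), np.int64(335), array([ 73, 158,  53]))
238 (np.int64(305), np.int64(335), array([ 65, 152,  47]))
240 (np.int64(305), np.int64(335), array([ 71, 151,  52]))
245 (np.int64(305), np.int64(335), array([ 60, 142,  42]))
260 (np.int64(305), np.int64(335), array([ 65, 143,  48]))
[-0.0007  0.0007  0.252  -0.0006] [ 0.7 -0.3 -0.7 -0.2  1.2  0.5 -1.2  0.5 -0.1]
```

Held plate: TCP to lower edge is 252 mm, centred in the hand and aligned with it. Next move: above the slot, still leaning.

Run:
```python
from h import *
x,y,w=np.load("slot.npy");le=np.radians(25);L=.252-.155
p=[x,y,.011+.085,w,le];t1=tcp_for(p,L);plan(toolR(w,le),t1,6);print(t1)
t2=tcp_for([x,y,.011+.034,w,le],L)
print("down per mm in tool",(toolR(w,le).T@[0,0,-1]).round(3))
```

```text
turn/row [-0.    -0.006  0.01 ] dist 100.7
[10.8, -5.6, 11.6]
[10.8, -5.7, 11.5]
[10.8, -5.8, 11.4]
[10.8, -5.9, 11.4]
[10.8, -6.0, 11.3]
[10.8, -6.1, 11.3]
[0.47351466 0.19810395 0.32438956]
down per mm in tool [-0.    -0.423  0.906]
```

```bash
python3 -m pendant '[[[0,-0.006,0.010],[10.8,-5.6,11.6],255],[[0,-0.006,0.010],[10.8,-5.7,11.5],255],[[0,-0.006,0.010],[10.8,-5.8,11.4],255],[[0,-0.006,0.010],[10.8,-5.9,11.4],255],[[0,-0.006,0.010],[10.8,-6,11.3],255],[[0,-0.006,0.010],[10.8,-6.1,11.3],255],[[0,0,0],[0,0,0],255],[[0,0,0],[0,0,0],255]]'
python3 - <<'E'
from h import *
x,y,w=np.load("slot.npy");le=np.radians(25)
plan(toolR(w,le),tcp_for([x,y,.011+.034,w,le],.097),5)
E
```

```text
clock: 6.68
ee_pos: [0.4736, 0.1974, 0.324]
tool_rot: [2.041, 1.904, 0.416]
wrist_force: [0.4, -0.7, -0.7]
finger_gap: 0.0095
grasp_force: 58.3
turn/row [-0.     0.001  0.001] dist 50.6
[0.2, -4.3, 9.2]
[0.2, -4.3, 9.2]
[0.2, -4.3, 9.2]
[0.2, -4.3, 9.2]
[0.1, -4.3, 9.2]
```

```bash
python3 -m pendant '[[[0,0.001,0.001],[0.2,-4.3,9.2],255],[[0,0.001,0.001],[0.2,-4.3,9.2],255],[[0,0.001,0.001],[0.2,-4.3,9.2],255],[[0,0.001,0.001],[0.2,-4.3,9.2],255],[[0,0.001,0.001],[0.2,-4.3,9.2],255],[[0,0,0],[0,0,0],255],[[0,0,0],[0,0,0],255],[[0,0,0],[0,0,0],255]]'
python3 - <<'E'
from h import *
o=r.get_obs();Rt=R.from_rotvec(o["tool_rot"]).as_matrix();x,y,w=np.load("slot.npy")
M=R.from_euler("z",w).as_matrix();print("lower edge in slot",M.T@(o["ee_pos"]+Rt@[0,0,.252]-[x,y,.011]),"lean",np.degrees(np.arccos(-Rt[2,2])))
pics=[]
for n,(a,b) in(("scene",(300,270)),("wrist",(240,60))):
    s=r.snapshot(n);pickle.dump(s,open(n+"4.pkl","wb"));pics.append(cv2.resize(s["frame"][b:b+150,a:a+130],(400,461),interpolation=cv2.INTER_CUBIC))
cv2.imwrite("pics/in.png",np.hstack(pics))
plan(toolR(w,0),tcp_for([x,y,.011+.034,w,0],.097),6)
E
```

```text
clock: 7.35
ee_pos: [0.4742, 0.1987, 0.2747]
tool_rot: [2.046, 1.9, 0.426]
wrist_force: [0.2, -0.4, -0.8]
finger_gap: 0.0092
grasp_force: 58.4
lower edge in slot [0.00086965 0.00121784 0.03546853] lean 25.069698362251586
turn/row [ 0.073 -0.001 -0.   ] dist 108.3
[-0.1, 17.6, 4.1]
[-0.1, 17.8, 2.8]
[-0.1, 18.0, 1.5]
[-0.1, 18.0, 0.2]
[-0.1, 18.0, -1.1]
[-0.2, 17.9, -2.4]
```

View pics/in.png

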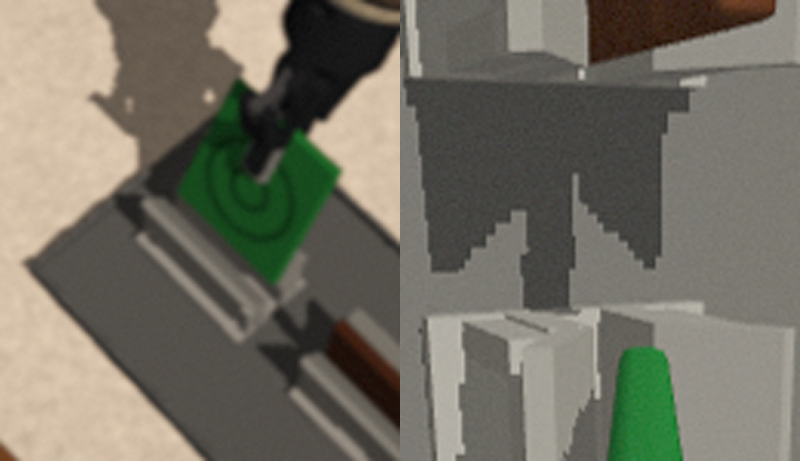

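The green plate's lower edge is down in the flared mouth and still leaning (model: x +1 mm, y +1 mm, z 35 mm, 25°). Next I'll straighten it about its lower edge, along a true arc of 18.4 mm per 0.073 rad.

```bash
python3 -m pendant '[[[0.073,0,0],[0,18.4,0.7],255],[[0.073,0,0],[0,18.4,0.7],255],[[0.073,0,0],[0,18.4,0.7],255],[[0.073,0,0],[0,18.4,0.7],255],[[0.073,0,0],[0,18.4,0.7],255],[[0.073,0,0],[0,18.4,0.7],255],[[0,0,0],[0,0,0],255],[[0,0,0],[0,0,0],255],[[0,0,0],[0,0,0],255]]'
python3 - <<'E'
from h import *
o=r.get_obs();Rt=R.from_rotvec(o["tool_rot"]).as_matrix();x,y,w=np.load("slot.npy")
M=R.from_euler("z",w).as_matrix();print("lower edge in slot",M.T@(o["ee_pos"]+Rt@[0,0,.252]-[x,y,.011]),o["wrist_force"],o["moment"])
s=r.snapshot("wrist");pickle.dump(s,open("w5.pkl","wb"))
cv2.imwrite("pics/w5.png",cv2.resize(s["frame"][60:260,200:460],(780,600),interpolation=cv2.INTER_CUBIC))
plan(toolR(w,0),tcp_for([x,y,.011+.034,w,0],.097),1)
plan(toolR(w,0),tcp_for([x,y,.011+.001,w,0],.097),1)
E
```

```text
clock: 8.2
ee_pos: [0.5457, 0.1886, 0.2946]
tool_rot: [2.216, 2.034, 0.136]
wrist_force: [-0.7, -0.0, -1.8]
finger_gap: 0.0093
grasp_force: 58.7
lower edge in slot [ 0.00545949 -0.01038167  0.03474941] [-0.66847165 -0.0371101  -1.81152057] [-0.01520583  0.18326159 -0.02263981]
turn/row [ 0.156  0.023 -0.014] dist 34.6
[4.7, 34.1, 2.7]
turn/row [ 0.156  0.023 -0.014] dist 46.0
[5.5, 29.0, 35.3]
```

View pics/w5.png

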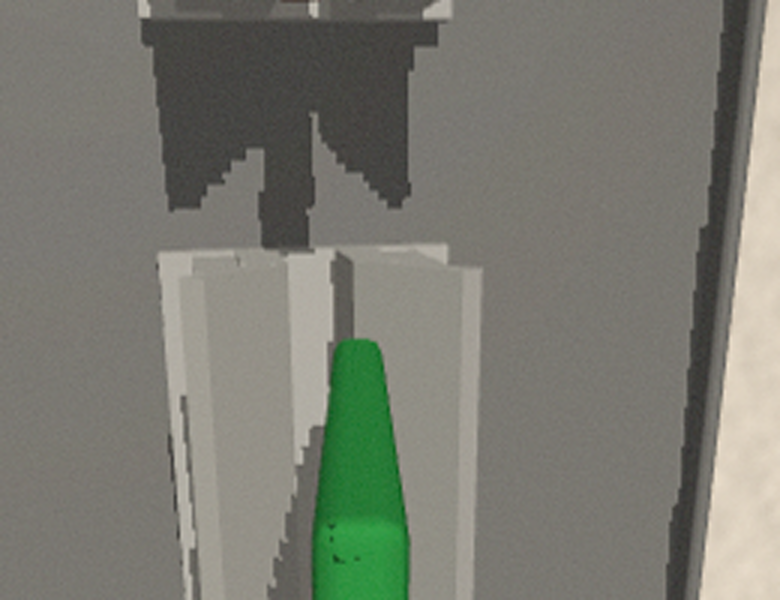

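The straightening stopped short because of the joint speed cap: 9° of lean remains, with offsets of x +5 and y −10 mm. I'll finish it with slower rows.

```bash
python3 -m pendant '[[[0.02,0.003,-0.002],[0.6,4.2,0.8],255],[[0.02,0.003,-0.002],[0.6,4.3,0.6],255],[[0.02,0.003,-0.002],[0.6,4.3,0.5],255],[[0.02,0.003,-0.002],[0.6,4.3,0.4],255],[[0.02,0.003,-0.002],[0.6,4.3,0.3],255],[[0.02,0.003,-0.002],[0.6,4.3,0.2],255],[[0.02,0.003,-0.002],[0.6,4.3,0.1],255],[[0.016,0.002,0],[0.5,4.3,0],255],[[0,0,0],[0,0,0],255],[[0,0,0],[0,0,0],255],[[0,0,0],[0,0,0],255]]'
python3 - <<'E'
from h import *
o=r.get_obs();Rt=R.from_rotvec(o["tool_rot"]).as_matrix();x,y,w=np.load("slot.npy")
M=R.from_euler("z",w).as_matrix();print("lower edge in slot",M.T@(o["ee_pos"]+Rt@[0,0,.252]-[x,y,.011]),o["wrist_force"],o["moment"])
plan(toolR(w,0),tcp_for([x,y,.011+.034,w,0],.097),1)
E
```

```text
clock: 9.17
ee_pos: [0.5806, 0.1908, 0.2945]
tool_rot: [2.299, 2.141, -0.0]
wrist_force: [-0.5, -0.8, -1.3]
finger_gap: 0.0091
grasp_force: 58.8
lower edge in slot [0.00084871 0.0003217  0.03154107] [-0.54284313 -0.78371639 -1.25409843] [ 0.00420968  0.00745866 -0.02341208]
turn/row [0. 0. 0.] dist 2.6
[-0.4, -0.8, -2.5]
```

Upright and centred, with the edge at z 32 mm. Lowering in short steps.

```bash
python3 -m pendant '[[[0,0,0],[-0.3,-0.8,3],255],[[0,0,0],[0,0,4],255],[[0,0,0],[0,0,4],255],[[0,0,0],[0,0,4],255],[[0,0,0],[0,0,4],255],[[0,0,0],[0,0,0],255],[[0,0,0],[0,0,0],255]]'
```

```text
clock: 9.75
ee_pos: [0.5803, 0.1905, 0.2753]
tool_rot: [-2.299, -2.141, 0.001]
wrist_force: [0.7, 0.3, -1.0]
finger_gap: 0.0096
grasp_force: 58.8
```

```bash
python3 -m pendant '[[[0,0,0],[0,0,3],255],[[0,0,0],[0,0,3],255],[[0,0,0],[0,0,3],255],[[0,0,0],[0,0,2],255],[[0,0,0],[0,0,0],255],[[0,0,0],[0,0,0],255]]'
```

```text
clock: 10.25
ee_pos: [0.5803, 0.1905, 0.2645]
tool_rot: [-2.299, -2.141, 0.0]
wrist_force: [0.6, -0.1, -1.2]
finger_gap: 0.0093
grasp_force: 58.8
```

```bash
python3 -m pendant '[[[0,0,0],[0,0,1],255],[[0,0,0],[0,0,1],255],[[0,0,0],[0,0,1],255],[[0,0,0],[0,0,0],255],[[0,0,0],[0,0,0],255]]'
```

```text
clock: 10.67
ee_pos: [0.5803, 0.1905, 0.2616]
tool_rot: [-2.299, -2.141, -0.0]
wrist_force: [0.9, 0.2, -1.1]
finger_gap: 0.0092
grasp_force: 58.8
```

```bash
python3 -m pendant '[[[0,0,0],[0,0,1],255],[[0,0,0],[0,0,1],255],[[0,0,0],[0,0,0],255],[[0,0,0],[0,0,0],255]]'
```

```text
clock: 11.0
ee_pos: [0.5803, 0.1905, 0.2596]
tool_rot: [-2.299, -2.141, -0.0]
wrist_force: [-0.5, -0.3, -1.6]
finger_gap: 0.0091
grasp_force: 58.8
```

```bash
python3 -m pendant '[[[0,0,0],[0,0,1],255],[[0,0,0],[0,0,1],255],[[0,0,0],[0,0,0],255],[[0,0,0],[0,0,0],255]]'
python3 - <<'E'
from h import *
pics=[]
for n,(a,b) in(("scene",(310,270)),("wrist",(230,60))):
    s=r.snapshot(n);pickle.dump(s,open(n+"6.pkl","wb"));pics.append(cv2.resize(s["frame"][b:b+180,a:a+120],(400,600),interpolation=cv2.INTER_CUBIC))
cv2.imwrite("pics/low.png",np.hstack(pics))
E
```

```text
clock: 11.33
ee_pos: [0.5803, 0.1905, 0.2576]
tool_rot: [-2.299, -2.141, 0.0]
wrist_force: [0.1, 0.7, -1.6]
finger_gap: 0.0095
grasp_force: 58.8
```

View pics/low.png

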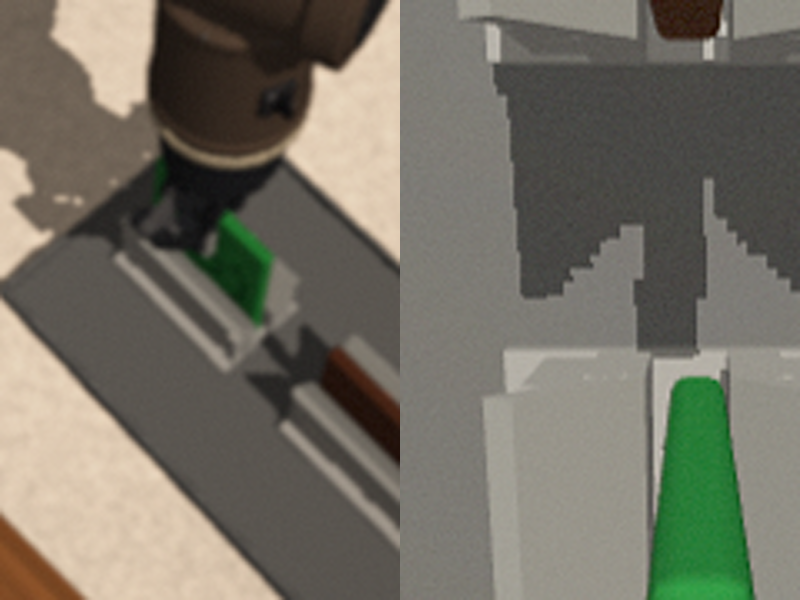

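The plate sits in the slot between the walls, but there's no floor contact yet. I'll keep feeling downward.

```bash
python3 -m pendant '[[[0,0,0],[0,0,1],255],[[0,0,0],[0,0,1],255],[[0,0,0],[0,0,0],255],[[0,0,0],[0,0,0],255]]'; python3 -m pendant '[[[0,0,0],[0,0,1],255],[[0,0,0],[0,0,1],255],[[0,0,0],[0,0,0],255],[[0,0,0],[0,0,0],255]]'
```

```text
clock: 11.77
ee_pos: [0.5803, 0.1906, 0.2556]
tool_rot: [-2.299, -2.141, -0.0]
wrist_force: [-0.5, -0.3, -1.4]
finger_gap: 0.0091
grasp_force: 59.0
clock: 12.1
ee_pos: [0.5805, 0.1906, 0.2554]
tool_rot: [2.299, 2.141, 0.002]
wrist_force: [-7.7, -1.8, 28.2]
finger_gap: 0.0095
grasp_force: 63.1
```

Floor contact (28 N). I'll ease off by 1.5 mm, open and retreat.

```bash
python3 -m pendant '[[[0,0,0],[0,0,-1.5],255],[[0,0,0],[0,0,0],255],[[0,0,0],[0,0,0],160],[[0,0,0],[0,0,0],100],[[0,0,0],[0,0,0],60],[[0,0,0],[0,0,0],0],[[0,0,0],[0,0,0],0],[[0,0,0],[0,0,0],0],[[0,0,0],[0,0,0],0],[[0,0,0],[0,0,0],0]]'; python3 -m pendant '[[[0,0,0],[0,0,-5],0],[[0,0,0],[0,0,-15],0],[[0,0,0],[0,0,-20],0],[[0,0,0],[0,0,-20],0],[[0,0,0],[0,0,-20],0],[[0,0,0],[0,0,-20],0],[[0,0,0],[0,0,-20],0],[[0,0,0],[-20,0,-10],0],[[0,0,0],[-20,0,0],0],[[0,0,0],[-20,0,0],0],[[0,0,0],[0,0,0],0],[[0,0,0],[0,0,0],0]]'
python3 - <<'E'
from h import *
s=r.snapshot("wrist");pickle.dump(s,open("w7.pkl","wb"));t=r.snapshot("scene")
a=cv2.resize(s["frame"],(440,330));b=cv2.resize(t["frame"][270:420,290:440],(330,330),interpolation=cv2.INTER_CUBIC)
cv2.imwrite("pics/end.png",np.hstack([a,b]))
x,y,w=np.load("slot.npy");M=R.from_euler("z",w).as_matrix()
for l in((.005,.05,.12),(.005,-.05,.12),(-.005,.05,.12),(-.005,-.05,.12)):print(l,(proj(s,M@np.array(l)+[x,y,.011])*440/640).round(1))
E
```

```text
clock: 12.93
ee_pos: [0.5803, 0.1905, 0.2552]
tool_rot: [-2.299, -2.141, -0.0]
wrist_force: [0.6, 0.1, -0.3]
finger_gap: 0.0854
grasp_force: 0.0
clock: 13.93
ee_pos: [0.576, 0.1299, 0.3857]
tool_rot: [-2.301, -2.139, -0.001]
wrist_force: [0.2, 0.5, 0.2]
finger_gap: 0.0854
grasp_force: 0.0
(0.005, 0.05, 0.12) [[223.5  48.2]]
(0.005, -0.05, 0.12) [[223.3 157.6]]
(-0.005, 0.05, 0.12) [[212.   48.3]]
(-0.005, -0.05, 0.12) [[213.4 157.6]]
```

View pics/end.png

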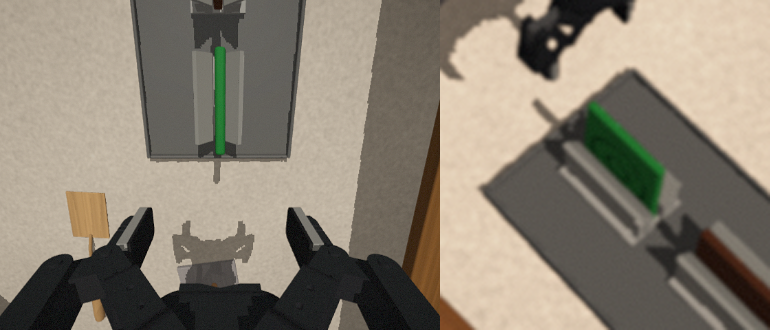

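The green plate stands upright in the slot: its top edge runs (220,46)–(220,155), against (218,48)–(218,158) predicted for fully home. The gripper is clear of everything.

```bash
python3 -c "
from station import r
print(r.sign_off())"
```

```text
the job is handed in; nothing more can be done
None
```

The green lid rest stands upright, centred and fully down in the free slot. It was set in leaning, straightened, lowered and released, and the job was handed in at about 14 s; the cork stand and board were not touched, and no verdict was returned.

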